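Start the bag sealer on its gentle programme

TASK

Start the bag sealer on its gentle programme for brittle crackers: first switch on the power box by pressing the raised, ridged end of its rocker fully down, then push the sealer's open lid down until it is fully shut, then press the middle one of the three keys on the sealer's front ledge fully in (it stays in), and last press the long start key fully in, keep it in for about one second and let it come up again. Do it with the fingertips, keeping to this order; leave the other round key alone, do not raise the lid further, and leave everything else on the table where it stands.

Things in the scene. Friction and masses are not known exactly. Their poses are not given: they have to be found in the camera images.
- sealer: Fixed white bag sealer, 200 mm deep (x) by 280 mm wide (y). Origin: centre of its underside, on the table. Its +x points to its back (hinge side), its -x is the front with the key ledge, z up. The ledge is the front 65 mm, its top 53.5 mm above the table; behind it the base is 70 mm high and carries the lid. It stands left or right of the power box, turned up to 0.3 rad.
- lid (a joint): Lid hinge angle in rad: 0 = fully shut; grows as it opens; starts between 0.28 and 0.42. The grey lid plate is 128 mm deep, 276 mm wide, 16 mm thick, hinged along the back of the sealer (hinge line along the sealer's y, at x = +94 mm, 72 mm above the table). A stiff hinge: it stays where it is left; its front edge needs about 3 N downward, and it stops hard when shut.
- lid_press (a point): Point on the lid's top face, in the middle of its width, 110 mm from the hinge line and 18 mm behind the front edge: a good place to push. It moves with the lid; when shut it is 88 mm above the table at x = -16 mm in the sealer's frame. z of this frame is the lid's outward normal.
- mode_key (a joint): Travel of the middle key (gentle programme), m: 0 = up, 0.006 = fully in. It needs about 3 N, stays where it is left and stops hard at the end.
- mode_key_top (a point): Centre of the top of the middle key, a black round key of 26 mm diameter. Up, its top is 63 mm above the table; at x = -70, y = +40 mm in the sealer's frame. Moves with the key; pressed straight down.
- start_key (a joint): Travel of the long start key, m: 0 = up, 0.006 = fully in. Springs back; about 1.5 N to start and 4.5 N fully in, then a hard stop.
- start_key_top (a point): Centre of the top of the start key, a black bar 24 mm (sealer x) by 72 mm (sealer y). Up, its top is 63 mm above the table; at x = -70, y = -65 mm in the sealer's frame. Moves with the key; pressed straight down.
- spare_key (a joint): Travel of the other round key, m: 0 = up, 0.006 = in. Not to be pressed; it would stay in.
- spare_key_top (a point): Centre of the top of the other round key (26 mm diameter), the one at the end of the row: at x = -70, y = +102 mm in the sealer's frame, 63 mm above the table.
- powerbox: Fixed grey power box, 110 mm (x) by 85 mm (y), 60 mm high, with a rocker in its top. Origin: centre of its underside, on the table. Turned up to 0.6 rad.
- rocker (a joint): Angle of the power rocker in rad: 0 = off (ridged end up), 0.4 = on (ridged end fully down). It stays where it is left; pressing its end needs about 3 N, then it stops hard.
- rocker_press (a point): Point on the top face of the rocker at its ridged (on) end, 23 mm from the pivot: where to press. The rocker is a black plate 66 mm long (box x) by 42 mm wide (box y), 8 mm thick, pivoting about the box's y at its middle, 70 mm above the table; the ridge, a thin metal bar across the rocker 30 mm from the pivot, is towards the box's +x. It moves with the rocker: 78 mm above the table when off, 69 mm when on. The frame turns with the rocker.
- roll_mid (a point): Bystander: centre of a cardboard roll core (ring 90 mm wide, 30 mm high) lying in front of the sealer.
- carton_mid (a point): Bystander: centre of a small carton, 60 x 70 x 45 mm high, in front of the power box.
- jar_mid (a point): Bystander: centre of an amber jar, 66 mm diameter, 100 mm high, behind the power box.
- can_mid (a point): Bystander: centre of a steel can, 66 mm diameter, 90 mm high, behind the sealer.
- cup_mid (a point): Bystander: centre of an open steel cup, 76 mm diameter, 85 mm high, on the right of the table.
- cracker_mid (a point): Bystander: centre of a round rice cracker, 110 mm diameter, 10 mm thick, on the left of the table.
- spatula_mid (a point): Bystander: middle of a spatula lying on the right of the table, 10 mm above the table.
Things that resemble listed ones, but are neither listed nor needed, are in the scene too. Of the things that look like the powerbox, take the one that is farthest to the robot's right at the start.

How it is judged:
On the way, in this order (a step that is already met when the one before it is completed fails the run):
1. the power rocker is pressed on (value of joint rocker above 0.33 rad), for 0.1 s.
2. the lid is pushed fully shut (value of joint lid below 0.03 rad and value of joint rocker above 0.33 rad), for 0.1 s.
3. the middle key is pressed in (all of step 2 and value of joint mode_key above 0.0045 m), for 0.1 s.
4. the start key is held in for half a second or more (all of step 3 and value of joint start_key above 0.0045 m), for 0.5 s.
At the end, for the whole second after the job is handed in: Rocker on (over 0.33 rad), lid shut (under 0.03 rad), middle key in (over 4.5 mm), start key up again (under 1.5 mm) after having been held in over 4.5 mm for at least 0.5 s, other round key up (under 2 mm) (all of step 3 and value of joint start_key below 0.0015 m and value of joint spare_key below 0.002 m); the robot touches nothing.
It fails at once if out of order: the lid shut before the power is on, the middle key pressed before the lid is shut, or the start key before the middle key is in ((value of joint lid below 0.03 rad and value of joint rocker below 0.25 rad) or (value of joint mode_key above 0.003 m and value of joint lid above 0.06 rad) or (value of joint start_key above 0.003 m and value of joint mode_key below 0.004 m)).
It fails at once if the other round key is pressed (value of joint spare_key above 0.002 m).
It fails at once if the lid is raised instead of pushed down (value of joint lid above 0.55 rad).
It fails at once if a bystander is lifted, carried or pushed away (over 30 mm) (distance of any of roll_mid, carton_mid, jar_mid, can_mid, cup_mid, cracker_mid, spatula_mid from where it was at the start of the episode above 0.03 m).
It also fails if it takes over 61 s, if anything falls off the work surface, if the arm or the gripper's body presses on something with over 40 N, if the wrist force passes 120 N, or if a joint passes its speed limit or range.

ROBOT

A 6-joint arm with a two-finger parallel gripper is mounted at the origin on the work surface. World frame = base frame: x ahead of the robot, y to its left, z up, the work surface at z = 0. Lengths are in m, angles in rad, forces in N, time in s.
With the tool pointing down it reaches from about 0.35 to 0.775 m from the base axis. Payload 5.5 kg.
Tool frame: the origin (TCP) lies between the finger pads; the fingertips stand 19 mm ahead of it and the grasp point (between the pads) is the TCP (env.tcp_to_tips is the distance from the TCP to the fingertips, in m); z points along the fingers, y is the direction in which the jaws open and shut (so a half turn about z gives the same grasp; the last joint's range is limited). The gripper opens to 85 mm and grips with 20 to 120 N. Pads are 22 mm wide; open, the fingers measure 114 mm over their backs; the gripper's body (76 mm by 85 mm) begins 54 mm behind the grasp point. The pads swing forward as they close: fully open they stand 13 mm farther back than shut.
Start: joints at [1.099, 0.313, 0.046, 1.304, 0, 1.431], TCP at [0.187, 0.544, 0.25] pointing down, gripper open.
Joint ranges: [-2.76, 2.76], [-0.86, 1.69], [-1.03, 1.26], [-2.2, 2.34], [-1.47, 1.5], [-3.14, 3.14]. Speed limits (rad/s): [2.57, 2.57, 3.14, 3.14, 3.14, 3.14].

INTERFACE

Orientations are given as a unit quaternion [w, x, y, z].
In Python, from workcell import env, eyes, job gives the robot as it stands. The module is installed in compiled form; this text tells all that it offers.
- The arm moves only by the tool move_arm, never from a script. Its argument "commands" is a list of rows, each a list of 3 entries, a list of its own where there are three numbers: the shift along the world's x, y, z as a fraction of full scale, then the turn, a rotation vector about the world's x, y, z as a fraction of full scale, then the gripper command: -1 is shut, 1 is fully open, values between are in proportion. In form: [[[x, y, z], [wx, wy, wz], gripper], ...]. A call has 1 to 5 rows; each row shifts and turns the commanded pose from where the row before left it; what a row does not reach is not made up. Full scale, the value 1, is 0.04 m for a shift and 8 degrees for a turn. A row lasts 1/10 s, in which the tool goes at most 50 mm and 8.59 degrees, less where a joint would pass 70% of its speed; a pose out of reach is approached as far as the arm can. A call with a number of a shift or a turn outside -1 to 1 is refused whole. A call with a gripper value outside its range is refused whole. The fingers move at their own pace and stop on an object; "newtons" is the grip in N (left out, the last holds). Time passes only in rows, so rows that do not move let the fingers close. It gives the time, the measured TCP pose, the force and the opening at its end, in the units of the state.
- env.get_state(): the state, without advancing time (a new reading comes with each control period).
- eyes.read_camera(name): name is "scene" or "top" or "wrist"; returns a dict with "frame" (400x640x3 uint8, red, green, blue), "mtx" (3x3 intrinsics, pixels), "camera_from_world" (4x4, takes a point from world to camera coordinates); the wrist camera has in their place "mount" (4x4, takes a point from camera to tool coordinates, whose origin is the TCP and whose axes are the flange's). Camera axes: x right, y down, z forward; pixel columns grow to the right and rows downward; lengths in m; the calibration is good to about 2 mm. A picture is of the moment at which its call begins: read the wrist's pose just before it. There is no depth.
- job.hand_in(): hands the job in, once; it reports no verdict.
The state is a dict: "clock": time; "joint_pos": joint angles; "qvel": joint speeds; "tau": joint torques, N m; "tcp_pos": TCP position; "orientation": TCP orientation; "wrist_force": force on the tool from outside, world axes, zero at the start; "ft_torque": the same for the moment, N m; "finger_gap": finger opening in m.
Only numpy, scipy, OpenCV 4.12 (cv2) and the standard library are available. Lean on these libraries where they do the work, as an engineer would, in place of code of your own. Each camera call takes 0.05 s, during which the arm holds its last target.

## Working session

There is one attempt and no reset: what is moved stays moved. The work goes in short steps, Python scripts to look and compute and a tool call to move; the robot and the scene stay as the last step left them, time stands still between calls to the robot, and variables do not carry over. Pictures are saved under pics/ and viewed, and the job is handed in when it is done.

Besides the shell and the picture viewer there is one more tool, called after "Call:" as name([rows], argument=value, ...), one row to a line, values as JSON. move_arm: Moves the arm, as the interface text tells. Its arguments: {"type":"object","properties":{"commands":{"type":"array","items":{"type":"array"}},"newtons":{"type":"number"}},"required":["commands"]}

```bash
mkdir -p pics
python3 - <<'E'
from workcell import env, eyes, job
import cv2, numpy as np
s=env.get_state()
for k in ("clock","tcp_pos","orientation","wrist_force","finger_gap"): print(k,s[k])
for n in ("scene","top"):
    r=eyes.read_camera(n); cv2.imwrite(f"pics/{n}0.png",r["frame"][:,:,::-1])
    np.savez(f"{n}.npz",mtx=r["mtx"],T=r["camera_from_world"],f=r["frame"])
    print(n,r["mtx"],r["camera_from_world"])
E
```

```text
clock 0.0
tcp_pos [0.18709705 0.54322977 0.24940957]
orientation [-2.72648225e-04  1.65146681e-01  9.86268613e-01 -8.50374496e-04]
wrist_force [-0.80159161 -0.42764048 -0.11150354]
finger_gap 0.08522564717118007
scene [[420.59191001   0.         312.85167981]
 [  0.         420.59191001 200.82549355]
 [  0.           0.           1.        ]] [[-0.28031269  0.95987937  0.00750912  0.2058623 ]
 [ 0.60124293  0.1816678  -0.77814121 -0.27713141]
 [-0.74828586 -0.21360806 -0.62804448  1.83892306]
 [ 0.          0.          0.          1.        ]]
top [[470.11519413   0.         318.79436244]
 [  0.         470.11519413 206.54865495]
 [  0.           0.           1.        ]] [[-0.00374672 -0.99975802 -0.0216764  -0.0244118 ]
 [-0.98396796  0.0075509  -0.17818542  0.56522171]
 [ 0.17830598  0.02066127 -0.98375815  1.67694815]
 [ 0.          0.          0.          1.        ]]
```

View pics/scene0.png

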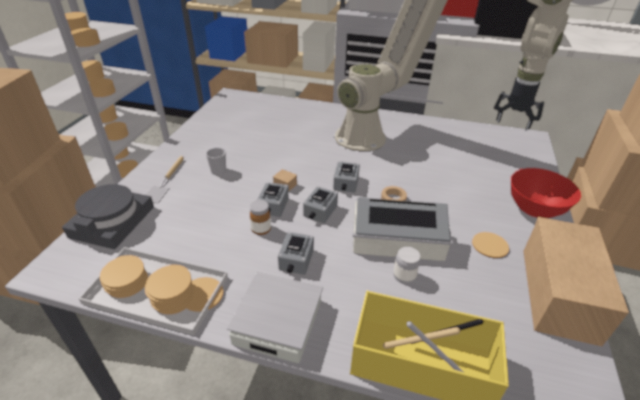

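View pics/top0.png

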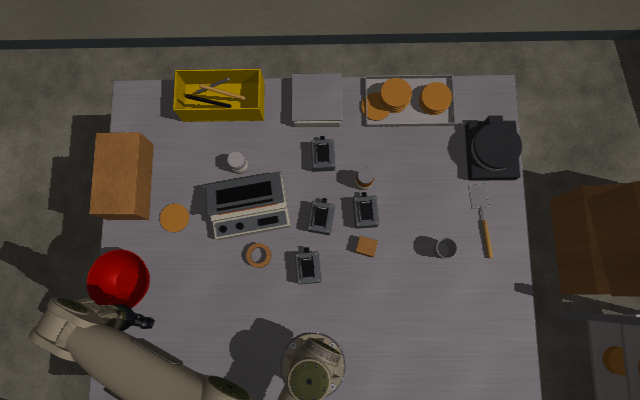

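The top view shows four similar boxes. The one farthest right is at about (366,210), between the carton (366,246) and the jar (365,179). The sealer is at about (248,205). I'll enlarge both.

Run:
```python
import cv2,numpy as np
f=np.load("top.npz")["f"][:,:,::-1]
c=f[165:245,195:300]; cv2.imwrite("pics/c1.png",cv2.resize(c,None,fx=7.5,fy=7.5,interpolation=cv2.INTER_CUBIC))
c=f[185:235,335:400]; c=np.clip(c.astype(float)*1.8,0,255).astype(np.uint8);cv2.imwrite("pics/c2.png",cv2.resize(c,None,fx=10,fy=10,interpolation=cv2.INTER_CUBIC))
f=np.load("scene.npz")["f"][:,:,::-1]
c=f[170:230,240:310]; cv2.imwrite("pics/c3.png",cv2.resize(c,None,fx=10,fy=10,interpolation=cv2.INTER_CUBIC))
```

```text
(no output)
```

View pics/c1.png

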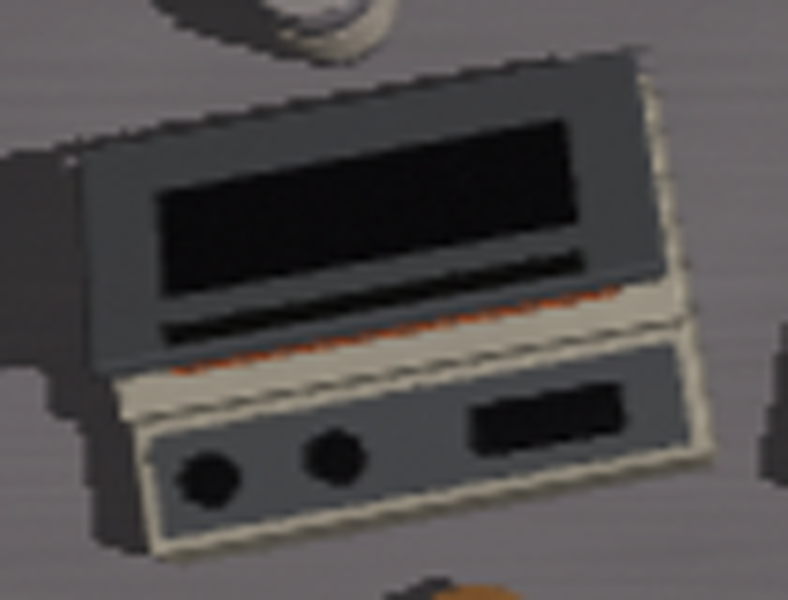

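View pics/c2.png

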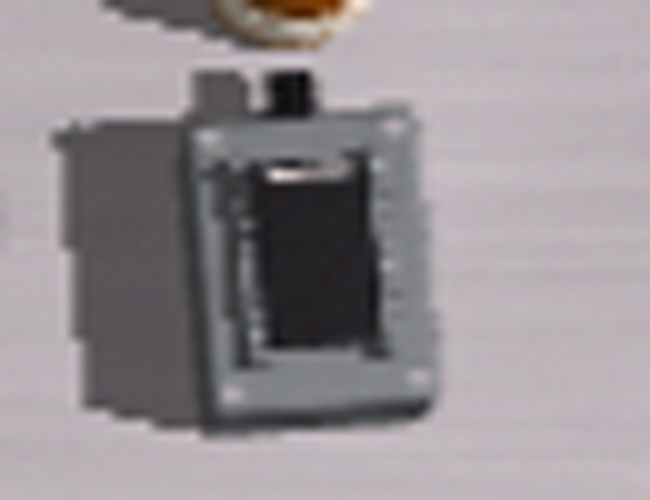

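View pics/c3.png

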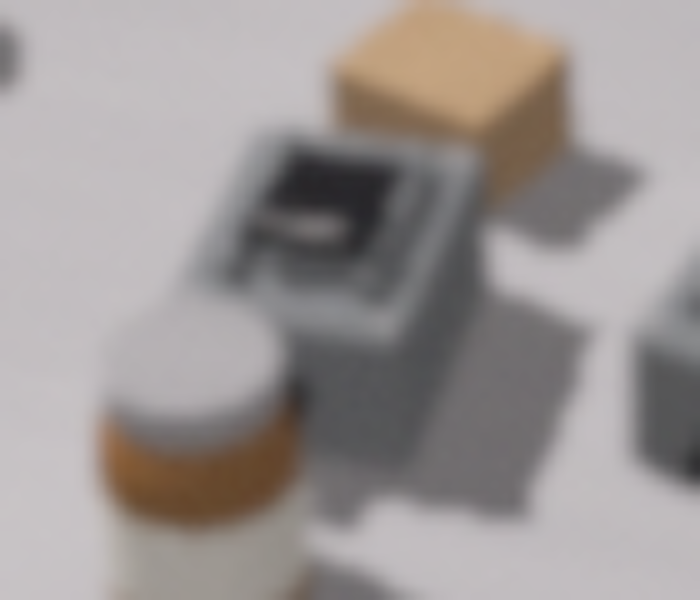

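The crops confirm it: the ridge is at the far end of the rocker, near the jar. The keys run from the left as spare, middle, start, and the lid is open. Next I'll fit the poses.

```bash
cat > h.py <<'E'
import numpy as np
def load(n="top"):
    d=np.load(f"{n}.npz"); return d["mtx"],d["T"]
def ray(px,z,n="top"):
    K,T=load(n); R=T[:3,:3]; t=T[:3,3]; c=-R.T@t
    d=R.T@np.linalg.inv(K)@np.array([px[0],px[1],1.]); return c+d*(z-c[2])/d[2]
def fit(L,W):
    L=np.array(L,float);W=np.array(W,float);l=L-L.mean(0);w=W-W.mean(0)
    a=np.arctan2((l[:,0]*w[:,1]-l[:,1]*w[:,0]).sum(),(l*w).sum())
    R=np.array([[np.cos(a),-np.sin(a)],[np.sin(a),np.cos(a)]]); t=W.mean(0)-R@L.mean(0)
    return a,t,R,(W-(L@R.T+t))
E
python3 - <<'E'
from h import *
def go(pts,sc,off):
    L=[];W=[]
    for u,l in pts:
        px=(np.array(u)+.5)/sc-.5+off; W.append(ray(px,l[2])[:2]); L.append(l[:2])
    return fit(L,W)
S=[((337,457),(-.07,.04,.063)),((547,418),(-.07,-.065,.063)),((209,480),(-.07,.102,.063)),((155,553),(-.1,.14,.0535)),((712,457),(-.1,-.14,.0535))]
a,t,R,e=go(S,7.5,np.array([195,165])); print("sealer",a,t,"\n",(e*1000).round(1))
for n,p in dict(mode=(-.07,.04),start=(-.07,-.065),lid=(-.016,0)).items(): print(n,R@p+t)
P=[((190,118),(.055,.0425,.06)),((412,105),(.055,-.0425,.06)),((210,412),(-.055,.0425,.06)),((437,400),(-.055,-.0425,.06)),((305,172),(.030,0,.082))]
a,t,R,e=go(P,10,np.array([335,185])); print("box",a,t,"\n",(e*1000).round(1)); print("press",R@(.023,0)+t)
# scene check
c=lambda u:(np.array(u)+.5)/10-.5+np.array([240,170])
print("ridge scene",ray(c((305,225)),.082,"scene"))
# lid angle: front edge
K,T=load();a,t,R,e=go(S,7.5,np.array([195,165]))
for th in (.28,.35,.42):
    for y in (.138,-.138):
        # top front edge corner: 128 along, 16 up
        x=.094-.128*np.cos(th)-.016*np.sin(th)*-1*-1; z=.072+.128*np.sin(th)+.016*np.cos(th)
        w=R@(x,y)+t; q=K@(T[:3,:3]@[*w,z]+T[:3,3]); q=q[:2]/q[2]; print(th,y,(q+.5-[195,165])*7.5)
E
```

```text
sealer 0.17006482287182406 [0.57096147 0.23298376] 
 [[-0.2  0.1]
 [ 0.4  1.8]
 [-0.5  0.9]
 [ 1.2 -4.1]
 [-1.   1.3]]
mode [0.49520145 0.26055947]
start [0.51297231 0.15707422]
lid [0.55519229 0.23027582]
box 0.05460705323176682 [ 0.54754844 -0.19841425] 
 [[ 0.2 -2.3]
 [-0.3  1.3]
 [ 1.4 -1.7]
 [ 0.5  1.1]
 [-1.8  1.6]]
press [ 0.57051415 -0.19715891]
ridge scene [ 0.57737847 -0.19459982  0.082     ]
0.28 0.138 [ 96.78687583 399.90383673]
0.28 -0.138 [676.04720639 297.66440943]
0.35 0.138 [ 91.85519002 393.63989937]
0.35 -0.138 [673.83704187 290.93183291]
0.42 0.138 [ 86.86478316 386.12822666]
0.42 -0.138 [671.4535587  282.97392616]
```

Call:
move_arm([
  [[0.48,-0.92,0],[0,0,0],-1],
  [[0.48,-0.92,0],[0,0,0],-1],
  [[0.48,-0.92,0],[0,0,0],-1],
  [[0.48,-0.92,0],[0,0,0],-1],
  [[0.48,-0.92,0],[0,0,0],-1],
], newtons=40)

```text
clock: 0.6
tcp_pos: [0.2835, 0.3581, 0.2499]
orientation: [-0.0, 0.165, 0.986, -0.0]
wrist_force: [0.8, 0.7, -0.7]
finger_gap: 0.0122
```

Call:
move_arm([
  [[0.48,-0.92,0],[0,0,0],-1],
  [[0.48,-0.92,0],[0,0,0],-1],
  [[0.48,-0.92,0],[0,0,0],-1],
  [[0.48,-0.92,0],[0,0,0],-1],
  [[0.48,-0.92,0],[0,0,0],-1],
])

```text
clock: 1.1
tcp_pos: [0.3795, 0.174, 0.2502]
orientation: [-0.0, 0.165, 0.986, 0.0]
wrist_force: [0.7, 0.3, 0.2]
finger_gap: 0.0001
```

Call:
move_arm([
  [[0.48,-0.92,0],[0,0,0],-1],
  [[0.48,-0.92,0],[0,0,0],-1],
  [[0.48,-0.92,0],[0,0,0],-1],
  [[0.48,-0.92,0],[0,0,0],-1],
  [[0.48,-0.92,0],[0,0,0],-1],
])

```text
clock: 1.6
tcp_pos: [0.4756, -0.01, 0.2501]
orientation: [-0.0, 0.165, 0.986, 0.0]
wrist_force: [-0.3, 0.2, 0.4]
finger_gap: -0.0
```

Call:
move_arm([
  [[0.48,-0.92,0],[0,0,0],-1],
  [[0.48,-0.92,0],[0,0,0],-1],
  [[0.48,-0.92,0],[0,0,0],-1],
  [[0.48,-0.92,0],[0,0,0],-1],
  [[0,0,0],[0,0,0],-1],
])

```text
clock: 2.1
tcp_pos: [0.5538, -0.16, 0.2488]
orientation: [0.0, 0.167, 0.986, -0.0]
wrist_force: [0.0, 0.3, -0.8]
finger_gap: 0.0002
```

Call:
move_arm([
  [[0.43,-0.92,-0.75],[0,0,0],-1],
  [[0,0,-0.8],[0,0,0],-1],
  [[0,0,-0.8],[0,0,0],-1],
  [[0,0,0],[0,0,0],-1],
])

```text
clock: 2.5
tcp_pos: [0.5656, -0.1901, 0.1515]
orientation: [-0.005, 0.165, 0.986, 0.002]
wrist_force: [-1.0, -0.3, 0.2]
finger_gap: 0.0002
```

Run:
```python
from workcell import env, eyes
import cv2,numpy as np
s=env.get_state(); print(s["tcp_pos"],env.tcp_to_tips)
r=eyes.read_camera("wrist"); cv2.imwrite("pics/w1.png",r["frame"][:,:,::-1])
print(r["mount"],r["mtx"])
f=eyes.read_camera("scene")["frame"][150:250,220:340,::-1]
cv2.imwrite("pics/s1.png",cv2.resize(f,None,fx=6,fy=6,interpolation=cv2.INTER_CUBIC))
```

```text
[ 0.56562012 -0.19007002  0.15146149] 0.019
[[ 4.69619530e-04 -9.62000936e-01 -2.73045746e-01  6.96378896e-02]
 [ 9.99998090e-01 -6.62188837e-05  1.95323043e-03  1.84365543e-04]
 [-1.89709029e-03 -2.73046142e-01  9.61999067e-01 -1.23215562e-01]
 [ 0.00000000e+00  0.00000000e+00  0.00000000e+00  1.00000000e+00]] [[285.05328989   0.         324.66246198]
 [  0.         285.05328989 199.51366514]
 [  0.           0.           1.        ]]
```

View pics/w1.png

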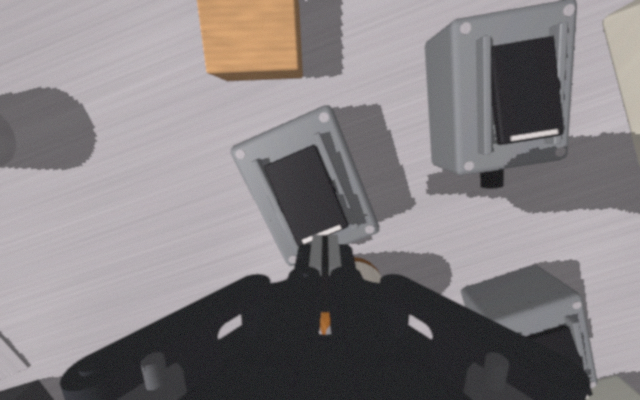

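View pics/s1.png

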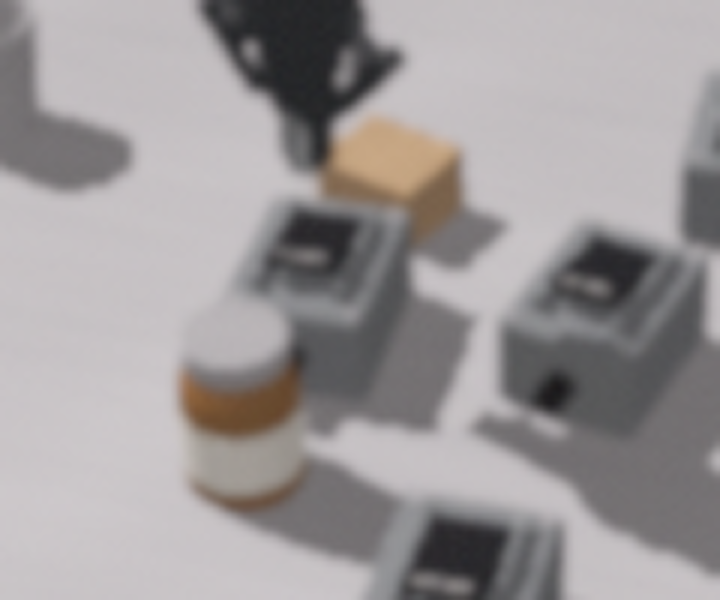

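The wrist view shows the tips just above the ridged end, with the ridge at about (322,235). I'll use it as a cross-check.

```bash
cat >> h.py <<'E'
def wray(px,z,s,r):
    from scipy.spatial.transform import Rotation as Ro
    q=s["orientation"]; R=Ro.from_quat([q[1],q[2],q[3],q[0]]).as_matrix(); M=r["mount"]
    c=R@M[:3,3]+s["tcp_pos"]; d=R@M[:3,:3]@np.linalg.inv(r["mtx"])@np.array([px[0],px[1],1.])
    return c+d*(z-c[2])/d[2]
E
python3 - <<'E'
from workcell import env, eyes
from h import *
s=env.get_state(); r=eyes.read_camera("wrist"); print(s["tcp_pos"])
print(wray((322,235),.082,s,r))
for p in ((238,152),(325,115),(293,259),(371,229)): print(wray(p,.06,s,r))
import cv2; cv2.imwrite("pics/w2.png",cv2.resize(r["frame"][90:270,220:400,::-1],None,fx=3.3,fy=3.3,interpolation=cv2.INTER_CUBIC))
E
```

```text
[ 0.56848866 -0.19118815  0.15654297]
[ 0.58119213 -0.19699243  0.082     ]
[ 0.50436242 -0.23853718  0.06      ]
[ 0.50031325 -0.1667849   0.06      ]
[ 0.60263452 -0.23069766  0.06      ]
[ 0.59803774 -0.16015716  0.06      ]
```

View pics/w2.png

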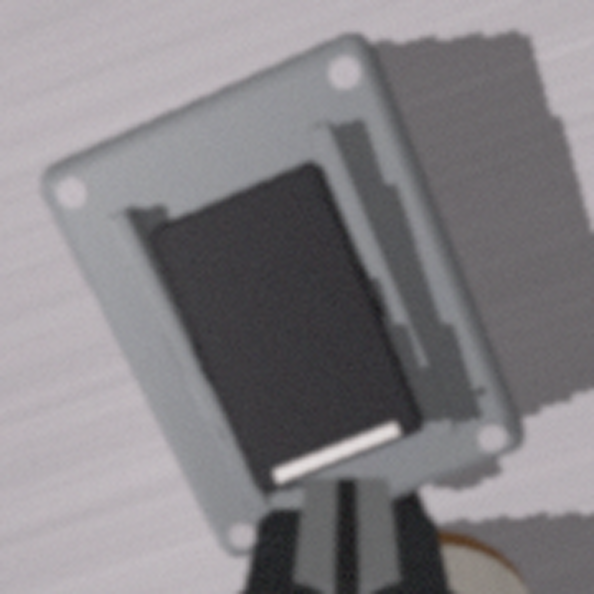

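Call:
move_arm([
  [[0.15,-0.15,-0.5],[0,0,0],-1],
  [[0,0,-0.5],[0,0,0],-1],
  [[0,0,0],[0,0,0],-1],
])

```text
clock: 2.95
tcp_pos: [0.5748, -0.1974, 0.1165]
orientation: [-0.0, 0.165, 0.986, 0.0]
wrist_force: [-0.2, 0.0, -0.2]
finger_gap: -0.0003
```

Call:
move_arm([
  [[0,0,-0.3],[0,0,0],-1],
  [[0,0,-0.2],[0,0,0],-1],
  [[0,0,-0.12],[0,0,0],-1],
  [[0,0,0],[0,0,0],-1],
])

```text
clock: 3.35
tcp_pos: [0.5757, -0.1981, 0.0921]
orientation: [0.001, 0.165, 0.986, -0.0]
wrist_force: [-0.0, 0.3, 0.9]
finger_gap: -0.0005
```

Call:
move_arm([
  [[0,0,-0.08],[0,0,0],-1],
  [[0,0,-0.06],[0,0,0],-1],
  [[0,0,0],[0,0,0],-1],
])

```text
clock: 3.65
tcp_pos: [0.5759, -0.1982, 0.0884]
orientation: [0.001, 0.165, 0.986, -0.0]
wrist_force: [-0.4, 1.8, 12.0]
finger_gap: 0.0
```

Call:
move_arm([
  [[0,0,-0.05],[0,0,0],-1],
  [[0,0,0],[0,0,0],-1],
])

```text
clock: 3.85
tcp_pos: [0.576, -0.1983, 0.088]
orientation: [0.002, 0.165, 0.986, -0.001]
wrist_force: [-4.3, 3.3, 22.8]
finger_gap: -0.0002
```

Hard stop: the tip is at about 69 mm with the force rising. I'll lift and check.

Call:
move_arm([
  [[0,0,0.5],[0,0,0],-1],
  [[0,0,0.9],[0,0,0],-1],
  [[0,0,0.9],[0,0,0],-1],
  [[-0.2,0,0.9],[0,0,0],-1],
  [[0,0,0],[0,0,0],-1],
])

```text
clock: 4.35
tcp_pos: [0.5685, -0.199, 0.2176]
orientation: [0.004, 0.165, 0.986, -0.001]
wrist_force: [-0.3, 0.1, -0.4]
finger_gap: -0.0
```

Run:
```python
from workcell import env, eyes
import cv2
f=eyes.read_camera("wrist")["frame"][:,:,::-1]; cv2.imwrite("pics/w3.png",f)
f=eyes.read_camera("scene")["frame"][150:250,220:340,::-1]
cv2.imwrite("pics/s3.png",cv2.resize(f,None,fx=6,fy=6,interpolation=cv2.INTER_CUBIC))
```

```text
(no output)
```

View pics/w3.png

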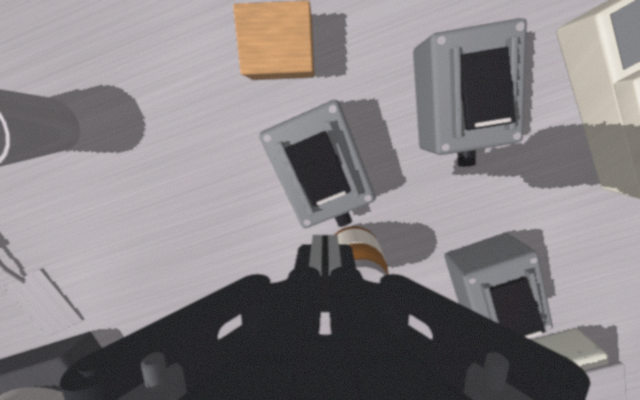

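View pics/s3.png

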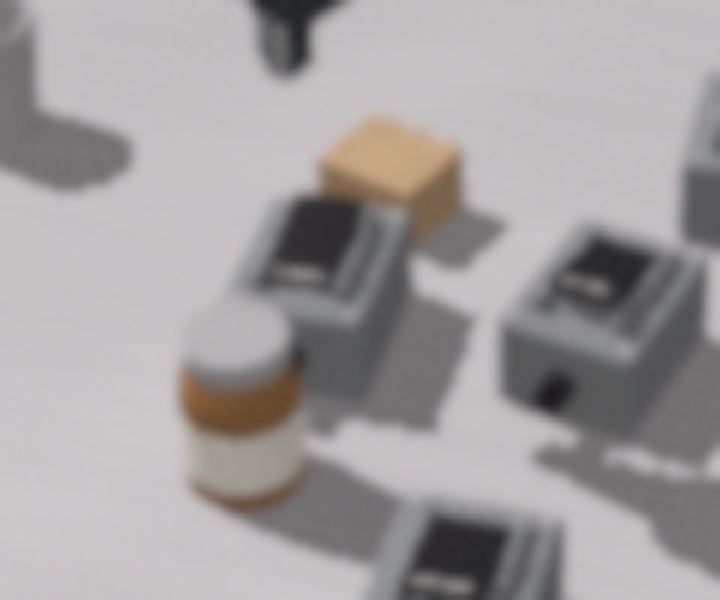

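The rocker has flipped: in the scene crop its near end is now up and the ridge is down. The other boxes haven't moved. Next is the lid, so I'm moving above it and aligning the yaw with the sealer.

Call:
move_arm([
  [[0,0.9,0],[0,0,0.3],-1],
  [[0,0.9,0],[0,0,0.3],-1],
  [[0,0.9,0],[0,0,0.3],-1],
  [[0,0.9,0],[0,0,0.3],-1],
  [[0,0.9,0],[0,0,0.3],-1],
])

```text
clock: 4.95
tcp_pos: [0.5657, -0.0165, 0.2098]
orientation: [-0.002, 0.06, 0.998, 0.0]
wrist_force: [0.5, -1.6, 0.8]
finger_gap: 0.0001
```

Call:
move_arm([
  [[0,0.9,0],[0,0,0.3],-1],
  [[0,0.9,0],[0,0,0.3],-1],
  [[0,0.9,0],[0,0,0.3],-1],
  [[0,0.9,0],[0,0,0.3],-1],
  [[0,0.9,0],[0,0,0.3],-1],
])

```text
clock: 5.45
tcp_pos: [0.5658, 0.1633, 0.2098]
orientation: [-0.002, -0.044, 0.999, -0.0]
wrist_force: [0.8, -0.2, -0.2]
finger_gap: 0.0001
```

Call:
move_arm([
  [[-0.15,0.9,0],[0,0,0.3],-1],
  [[-0.15,0.8,0],[0,0,0.3],-1],
  [[0,0,0],[0,0,0],-1],
  [[0,0,0],[0,0,0],-1],
])

```text
clock: 5.85
tcp_pos: [0.5539, 0.2304, 0.2101]
orientation: [-0.002, -0.086, 0.996, -0.001]
wrist_force: [0.4, -0.2, 0.8]
finger_gap: 0.0002
```

Run:
```python
from workcell import env, eyes
from h import *
import cv2
s=env.get_state(); print(s["tcp_pos"],s["orientation"])
r=eyes.read_camera("wrist"); cv2.imwrite("pics/w4.png",r["frame"][:,:,::-1])
np.savez("w4.npz",f=r["frame"],mount=r["mount"],mtx=r["mtx"],tcp_pos=s["tcp_pos"],orientation=s["orientation"])
```

```text
[0.55394298 0.2304169  0.2100935 ] [-1.78807627e-03 -8.60492923e-02  9.96289145e-01 -5.11577002e-04]
```

View pics/w4.png

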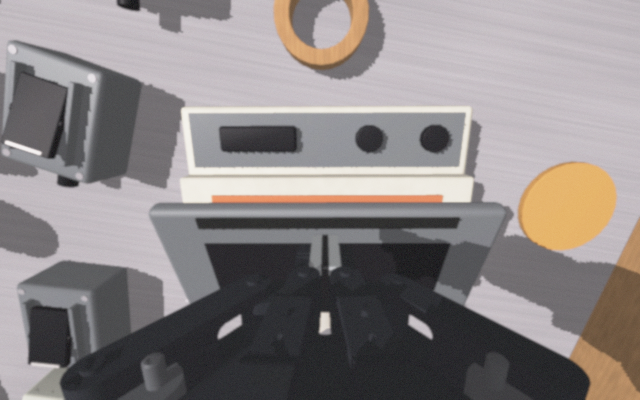

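The view is well aligned. Keys are at start (258,139), middle (369,138) and spare (434,138), with the lid edge at row 205. I'll refine the key positions from here.

Run:
```python
from h import *
d=np.load("w4.npz"); 
L=[(-.07,-.065),(-.07,.04),(-.07,.102),(-.1,.14),(-.1,-.14)]
W=[wray(p,z,d,d)[:2] for p,z in (((258,139),.063),((369,138),.063),((434,138),.063),((470,108),.0535),((183,108),.0535))]
a,t,R,e=fit(L,W); print(W[:3],a,t,(e*1000).round(1)); print("lid",R@(-.016,0)+t)
print(R@(-.07,.04)+t,R@(-.07,-.065)+t)
```

```text
[array([0.51370283, 0.16120664]), array([0.49506835, 0.26274326]), array([0.48467887, 0.32230984])] 0.17557904608288585 [0.57224732 0.23613257] [[-1.   1.3]
 [-1.3 -0.5]
 [-0.8 -2. ]
 [ 2.9 -4.9]
 [ 0.2  6.2]]
lid [0.55649331 0.23333772]
[0.4963364  0.26329011] [0.51467762 0.15990443]
```

Call:
move_arm([
  [[0,0,-0.8],[0,0,0],-1],
  [[0,0,-0.4],[0,0,0],-1],
  [[0,0,-0.4],[0,0,0],-1],
  [[0,0,-0.2],[0,0,0],-1],
  [[0,0,0],[0,0,0],-1],
])

```text
clock: 6.4
tcp_pos: [0.5544, 0.2286, 0.1387]
orientation: [-0.001, -0.084, 0.996, -0.0]
wrist_force: [-0.9, -0.3, -0.3]
finger_gap: -0.0001
```

Call:
move_arm([
  [[0,0,-0.15],[0,0,0],-1],
  [[0,0,-0.15],[0,0,0],-1],
  [[0,0,-0.15],[0,0,0],-1],
  [[0,0,0],[0,0,0],-1],
])

```text
clock: 6.8
tcp_pos: [0.5552, 0.23, 0.1216]
orientation: [0.0, -0.085, 0.996, 0.0]
wrist_force: [-0.1, 0.0, 0.2]
finger_gap: -0.0
```

Call:
move_arm([
  [[0,0,-0.15],[0,0,0],-1],
  [[0,0,-0.15],[0,0,0],-1],
  [[0,0,0],[0,0,0],-1],
])

```text
clock: 7.1
tcp_pos: [0.5548, 0.2301, 0.1091]
orientation: [-0.0, -0.085, 0.996, 0.0]
wrist_force: [0.7, -0.3, -0.8]
finger_gap: -0.0005
```

Call:
move_arm([
  [[0,0,-0.06],[0,0,0],-1],
  [[0,0,-0.05],[0,0,0],-1],
  [[0,0,0],[0,0,0],-1],
])

```text
clock: 7.4
tcp_pos: [0.555, 0.2301, 0.107]
orientation: [0.0, -0.085, 0.996, 0.0]
wrist_force: [-4.2, -0.6, 9.0]
finger_gap: 0.0004
```

Call:
move_arm([
  [[0,0,-0.05],[0,0,0],-1],
  [[0,0,0],[0,0,0],-1],
])

```text
clock: 7.6
tcp_pos: [0.555, 0.2301, 0.1069]
orientation: [0.001, -0.085, 0.996, 0.0]
wrist_force: [-7.8, -1.9, 21.0]
finger_gap: 0.0003
```

The lid is at its hard stop with the tip at 88 mm, as expected. I'll lift and go above the middle key.

Call:
move_arm([
  [[0,0,0.8],[0,0,0],-1],
  [[0,0,0.8],[0,0,0],-1],
  [[-0.75,0.4,0],[0,0,0],-1],
  [[-0.75,0.4,0],[0,0,0],-1],
  [[0,0,0],[0,0,0],-1],
])

```text
clock: 8.1
tcp_pos: [0.4919, 0.2633, 0.168]
orientation: [-0.001, -0.087, 0.996, 0.0]
wrist_force: [1.2, -0.3, -0.3]
finger_gap: -0.0001
```

Run:
```python
from workcell import env, eyes
from h import *
import cv2
s=env.get_state(); print(s["tcp_pos"],s["orientation"])
r=eyes.read_camera("wrist"); cv2.imwrite("pics/w5.png",r["frame"][:,:,::-1])
f=eyes.read_camera("scene")["frame"][170:280,330:470,::-1]
cv2.imwrite("pics/s5.png",cv2.resize(f,None,fx=5,fy=5,interpolation=cv2.INTER_CUBIC))
```

```text
[0.49189954 0.26329321 0.16796645] [-9.37049229e-04 -8.68289462e-02  9.96222769e-01  2.23083279e-04]
```

View pics/w5.png

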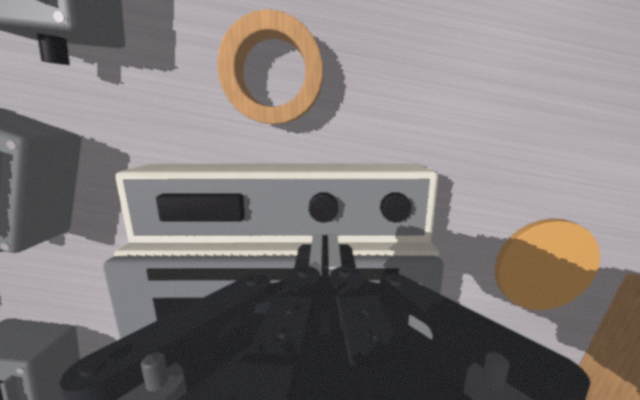

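View pics/s5.png

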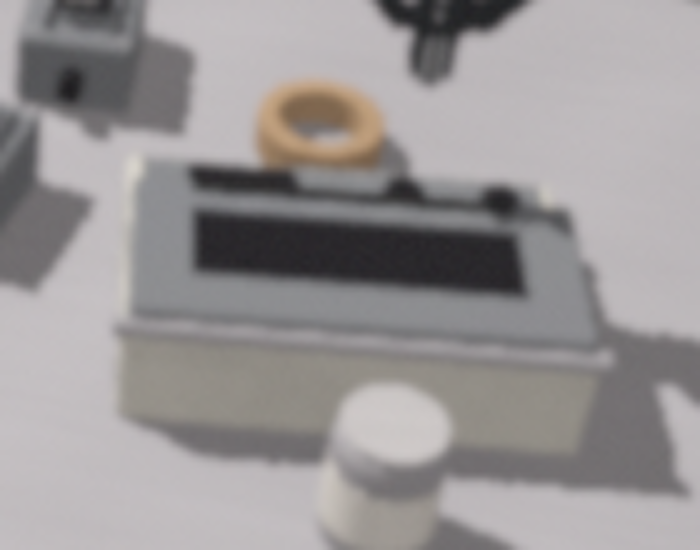

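The lid is shut. In the wrist view the keys are at start (201,207), middle (323,207) and spare (396,207).

Run:
```python
from workcell import env, eyes
from h import *
s=env.get_state(); r=eyes.read_camera("wrist"); print(s["tcp_pos"])
for p in ((201,207),(323,207),(396,207)): print(wray(p,.063,s,r))
```

```text
[0.49504943 0.26245022 0.16795668]
[0.51473123 0.16147351 0.063     ]
[0.49723889 0.2621804  0.063     ]
[0.4867569 0.3225273 0.063    ]
```

Call:
move_arm([
  [[0,0,-0.8],[0,0,0],-1],
  [[0,0,-0.6],[0,0,0],-1],
  [[0,0,-0.4],[0,0,0],-1],
  [[0,0,0],[0,0,0],-1],
  [[0,0,0],[0,0,0],-1],
])

```text
clock: 8.75
tcp_pos: [0.496, 0.2616, 0.0957]
orientation: [-0.0, -0.085, 0.996, -0.0]
wrist_force: [1.1, 0.9, -0.7]
finger_gap: -0.0
```

Tip is at 76.7 mm. The key should stop at 57 mm.

Call:
move_arm([
  [[0,0,-0.25],[0,0,0],-1],
  [[0,0,-0.12],[0,0,0],-1],
  [[0,0,-0.06],[0,0,0],-1],
  [[0,0,0],[0,0,0],-1],
])

```text
clock: 9.15
tcp_pos: [0.4954, 0.2621, 0.0787]
orientation: [0.0, -0.085, 0.996, 0.0]
wrist_force: [0.1, 0.1, 0.6]
finger_gap: -0.0001
```

Call:
move_arm([
  [[0,0,-0.06],[0,0,0],-1],
  [[0,0,-0.05],[0,0,0],-1],
  [[0,0,0],[0,0,0],-1],
])

```text
clock: 9.45
tcp_pos: [0.4954, 0.2621, 0.0758]
orientation: [0.001, -0.085, 0.996, 0.0]
wrist_force: [-2.1, -2.2, 11.9]
finger_gap: 0.0
```

Call:
move_arm([
  [[0,0,-0.04],[0,0,0],-1],
  [[0,0,0],[0,0,0],-1],
])

```text
clock: 9.65
tcp_pos: [0.4954, 0.2621, 0.0756]
orientation: [0.001, -0.085, 0.996, 0.0]
wrist_force: [-5.8, -2.8, 21.8]
finger_gap: -0.0
```

Call:
move_arm([
  [[0,0,0.8],[0,0,0],-1],
  [[0,0,0.8],[0,0,0],-1],
  [[0.15,-0.85,0],[0,0,0],-1],
  [[0.15,-0.85,0],[0,0,0],-1],
  [[0.15,-0.85,0],[0,0,0],-1],
])

```text
clock: 10.15
tcp_pos: [0.513, 0.1594, 0.1368]
orientation: [0.0, -0.086, 0.996, 0.0]
wrist_force: [-0.7, 0.2, -0.4]
finger_gap: -0.0001
```

Call:
move_arm([
  [[0,0,0],[0,0,0],-1],
  [[0,0,0],[0,0,0],-1],
])

```text
clock: 10.35
tcp_pos: [0.513, 0.1595, 0.1365]
orientation: [-0.0, -0.084, 0.996, 0.0]
wrist_force: [-0.2, 0.2, -0.9]
finger_gap: 0.0001
```

Run:
```python
from workcell import env, eyes
from h import *
import cv2
s=env.get_state(); print(s["tcp_pos"])
r=eyes.read_camera("wrist"); cv2.imwrite("pics/w6.png",cv2.resize(r["frame"][140:300,200:520,::-1],None,fx=2.5,fy=2.5,interpolation=cv2.INTER_CUBIC))
```

```text
[0.51299305 0.15951286 0.13646042]
```

View pics/w6.png

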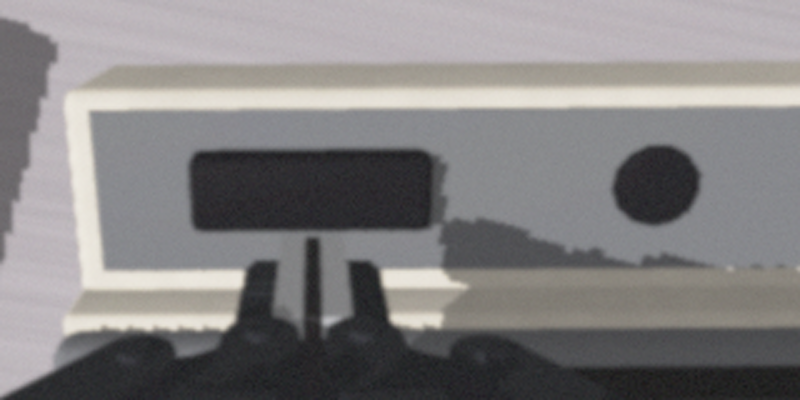

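The tips are centred on the start key, and the middle key is flat with no shadow rim. Now I'll press the start key.

Call:
move_arm([
  [[0,0,-0.7],[0,0,0],-1],
  [[0,0,-0.5],[0,0,0],-1],
  [[0,0,-0.1],[0,0,0],-1],
  [[0,0,0],[0,0,0],-1],
])

```text
clock: 10.8
tcp_pos: [0.5122, 0.1609, 0.084]
orientation: [-0.001, -0.086, 0.996, 0.0]
wrist_force: [0.8, -0.2, 0.0]
finger_gap: 0.0002
```

Call:
move_arm([
  [[0,0,-0.15],[0,0,0],-1],
  [[0,0,-0.1],[0,0,0],-1],
  [[0,0,0],[0,0,0],-1],
])

```text
clock: 11.1
tcp_pos: [0.5142, 0.1608, 0.0761]
orientation: [0.001, -0.086, 0.996, 0.001]
wrist_force: [-0.4, 3.0, 3.7]
finger_gap: -0.0003
```

Almost there at 57.1 mm. A little more, then hold.

Call:
move_arm([
  [[0,0,-0.06],[0,0,0],-1],
  [[0,0,-0.04],[0,0,0],-1],
  [[0,0,0],[0,0,0],-1],
  [[0,0,0],[0,0,0],-1],
  [[0,0,0],[0,0,0],-1],
])

```text
clock: 11.6
tcp_pos: [0.5143, 0.1609, 0.0756]
orientation: [0.002, -0.086, 0.996, 0.001]
wrist_force: [-9.8, -0.1, 31.6]
finger_gap: 0.0001
```

Call:
move_arm([
  [[0,0,0],[0,0,0],-1],
  [[0,0,0],[0,0,0],-1],
  [[0,0,0],[0,0,0],-1],
  [[0,0,0],[0,0,0],-1],
])

```text
clock: 12.0
tcp_pos: [0.5143, 0.1609, 0.0755]
orientation: [0.002, -0.086, 0.996, 0.001]
wrist_force: [-10.4, 0.1, 33.0]
finger_gap: -0.0001
```

Call:
move_arm([
  [[0,0,0.5],[0,0,0],-1],
  [[0,0,0.9],[0,0,0],-1],
  [[0,0,0.9],[0,0,0],-1],
  [[0,0,0.9],[0,0,0],-1],
  [[0,0,0],[0,0,0],-1],
])

```text
clock: 12.5
tcp_pos: [0.5165, 0.1605, 0.2045]
orientation: [0.005, -0.085, 0.996, 0.0]
wrist_force: [-0.2, -0.4, -0.5]
finger_gap: 0.0002
```

Run:
```python
from workcell import env, eyes
import cv2
r=eyes.read_camera("wrist"); cv2.imwrite("pics/w7.png",r["frame"][:,:,::-1])
cv2.imwrite("pics/top7.png",eyes.read_camera("top")["frame"][:,:,::-1])
f=eyes.read_camera("scene")["frame"][140:290,200:480,::-1]
cv2.imwrite("pics/s7.png",cv2.resize(f,None,fx=2.8,fy=2.8,interpolation=cv2.INTER_CUBIC))
```

```text
(no output)
```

View pics/w7.png

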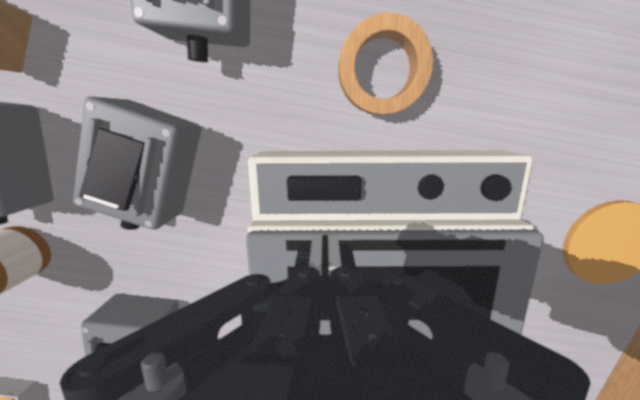

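View pics/top7.png

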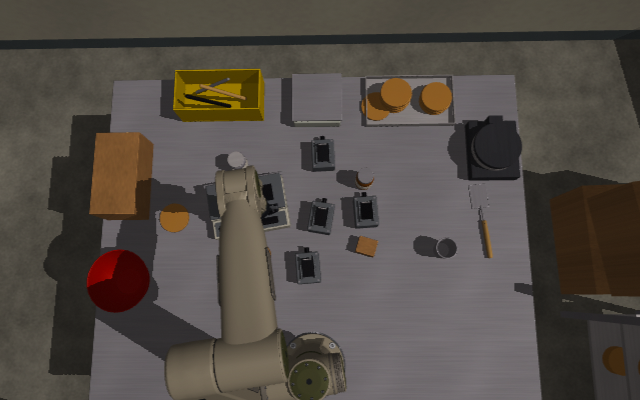

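View pics/s7.png

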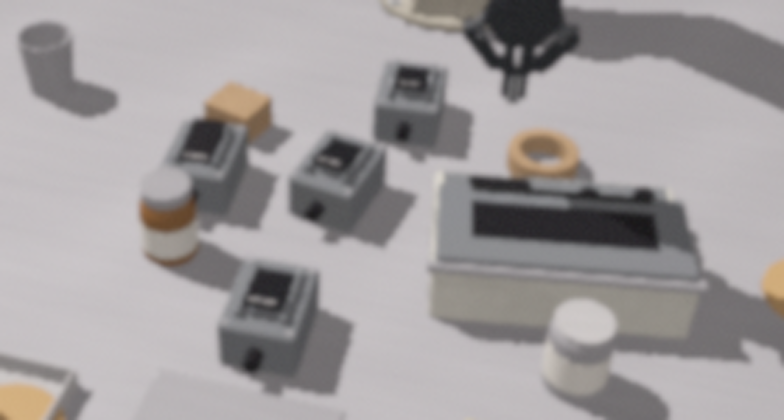

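The wrist view shows the middle key at (431,187), smaller and lower than the spare at (496,187). The start bar is up, the lid is shut, the rocker is on, and the bystanders are where they were. The tool is clear, so I'm handing in.

```bash
python3 -c "
from workcell import job
print(job.hand_in())"
```

```text
the job is handed in; nothing more can be done
None
```

I did the four steps in the required order with closed fingertips and handed the job in. `job.hand_in()` gave no verdict.

| Step | Tip height at the stop | Force there |
|---|---|---|
| Ridged end of the right-most power box's rocker pressed down | about 69 mm | 23 N |
| Lid pushed shut | 88 mm | 21 N |
| Middle key pressed in | about 57 mm | 22 N |
| Start key pressed, held in about 0.9 s, then released | about 57 mm | 33 N |

All four stop heights match the ones you gave. I hit no failed or conflicting checks.

- **Last pictures:** they show the rocker on, the lid shut, the middle key sitting lower than the other round key, and that key still up. The bystanders in view had not visibly moved, though the arm hid part of the top view.
- **Start key:** it looks up again, but I judged that by eye and did not measure its travel.
- **Robot:** it stood clear of everything, with wrist force near zero and the clock at about 12.5 s.

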